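# Put the empty tube rack back on its pile and cover it

### The arm

A 6-joint arm with a two-finger parallel gripper is mounted at the origin on the work surface. World frame = base frame: x ahead of the robot, y to its left, z up, the work surface at z = 0. Lengths are in mm, angles in rad, forces in N, time in s.
With the tool pointing down it reaches from about 400 to 925 mm from the base axis. Payload 12.5 kg.
Tool frame: the origin (TCP) lies at the very end of the fingers, on their centre line; the grasp point (between the pads) lies 19 mm behind it; z points along the fingers, y is the direction in which the jaws open and shut (so a half turn about z gives the same grasp; the last joint's range is limited). The gripper opens to 95 mm and grips with 3 to 60 N. Pads are 20 mm wide; open, the fingers measure 119 mm over their backs; the gripper's body (75 mm by 180 mm) begins 59 mm behind the grasp point.
Start: joints at [-1.345, 0.491, 1.559, -0, 1.092, -0.106], TCP at [203.614, -590.921, 214.661] pointing down, gripper open.
Joint ranges: [-3.1, 3.1], [-0.84, 2.19], [0.05, 2.79], [-1.13, 4.28], [0.06, 2.93], [-2.69, 2.69]. Speed limits (rad/s): [2.22, 2.22, 2.79, 3.14, 3.14, 3.14].

### API

Orientations are given as a unit quaternion [x, y, z, w].
In Python, from rig import manip gives the robot as it stands. The module is installed in compiled form; this text tells all that it offers.
- The arm moves only by the tool step_arm, never from a script. Its argument "steps" is a list of rows, each an object with "dp": the shift along the tool's x, y, z in mm, a list of three; "twist": the turn about the tool's z in degrees; "jaw": the closure, from -1 (fully open) to 1 (shut). In form: [{"dp": [x, y, z], "twist": twist, "jaw": jaw}, ...]. A call has 1 to 20 rows; each row shifts and turns the commanded pose from where the row before left it, along the tool's axes as they then stand; what a row does not reach is not made up. A row lasts 1/10 s, in which the tool goes at most 50 mm and 8.59 degrees, less where a joint would pass 70% of its speed; a pose out of reach is approached as far as the arm can. A call is refused whole if a number of a shift passes 50 or a number of a turn 8.59, either way. A call with a gripper value outside its range is refused whole. The fingers move at their own pace and stop on an object; "force" is the grip in N (left out, the last holds). Time passes only in rows, so rows that do not move let the fingers close. It gives the time, the measured TCP pose, the force and the opening at its end, in the units of the state.
- manip.sense(): the state, without advancing time (a new reading comes with each control period).
- manip.capture(name): name is "scene" or "top" or "wrist"; returns a dict with "frame" (420x560x3 uint8, red, green, blue), "vertical_fov" (degrees; the focal length in pixels is half the picture's height over the tangent of half this angle, whatever the lens; pixels are square), "cx", "cy" (the principal point, pixels), "dist" ([k1, k2, p1, p2, k3] as OpenCV has them; the pictures are not rectified), "origin" and "orientation" of the camera in the world. Camera axes: x right, y up, looking along -z (the intrinsics and any distortion apply to the point x, -y, -z); pixel columns grow to the right and rows downward; lengths in mm; the calibration is good to about 2 mm. A picture is of the moment at which its call begins. There is no depth.
- manip.close_job(): hands the job in, once; it reports no verdict.
Trained networks look in the newest picture that a camera, given by its name, has taken for a name from the list of things; names that differ only in an ending like _2 or _b are one class to them, and where a whole thing is asked for, a point or a joint stands for the part that bears it (a point fixed in the world has none). Each returns a list of dicts, best first, with "p" (0 to 1); they miss things now and then, are a little off and sometimes report something else, mostly with a low value. They report only what shows in the picture. A call takes as long as a camera call. They do not tell look-alikes from the thing itself.
- manip.regions_of(query, camera): "mask" (420x560 bool, what is visible of it) and "centre" ([row, column] in pixels, amid what is visible of it).
The state is a dict: "t": time; "joints": joint angles; "qd": joint speeds; "joint_torque": joint torques, N m; "ee_pos": TCP position; "eef_rot": TCP orientation; "ft_force": force on the tool from outside, world axes, zero at the start; "ft_torque": the same for the moment, N m; "gripper_width": opening from 0.0 (shut) to 1.0 (fully open).
Only numpy, scipy, OpenCV 4.12 (cv2) and the standard library are available. Lean on these libraries where they do the work, as an engineer would, in place of code of your own. Each camera call takes 0.05 s, during which the arm holds its last target. There are 200 camera calls.

### The job

Put the loose empty red tube rack squarely on top of the pile of red racks: the pile's height is not known, so lower it gently until it rests there, without pressing hard or letting it fall, and let go. Then put the blue dust cover over that rack in the same gentle way, right way up and fully down, and let go. Leave the white bottle standing where it is.

Things in the scene. Friction and masses are not known exactly. Their poses are not given: they have to be found in the camera images.
- red_rack: the loose empty red plastic tube rack to be put away: a block 150 (its x) x 56 (its y) x 30 mm (z) with small dark wells drawn on its top (no real openings), about 130 g; origin at the centre of its underside, z up. Lies flat on the table; grasp it across its 56 mm width.
- cover: blue dust cover, a shallow upside-down tray 166 (x) x 72 (y) mm, about 120 g: plate 12 to 15 mm above the rim, skirt 3 mm thick, 12 mm deep, inside 160 x 66 mm (5 mm play all round on a rack); on the plate a white grip rib 60 (x) x 16 (y) mm, from 15 to 47 mm above the rim. Origin: centre of the rim plane, z up. Lies rim down. Fully down on a rack, its rim is 18 mm above the rack's underside.
- red_crate: grey open crate 180 (x) x 86 (y) x 60 mm high, fixed on the table, holding the pile of red racks. Origin: centre of its underside; x along its length, z up. The immovable pile, 150 (x) x 56 (y) mm in plan, is centred in it and sticks out above the walls; its flat top lies 66 to 126 mm above the table, different every time and not reported.
- white_crate: the same grey crate holding a pile of white racks, again of unknown height from 66 to 126 mm; not to be used. Origin at the centre of its underside.
- wash_bottle: bystander: white bottle with a red cap, 60 mm across, 130 mm tall, standing near the left crate; origin at the centre of its underside
Not all that is in view belongs to the job. Of the things that look like the cover, the middle-sized one is meant. Several things have the shape of the red_rack; the one meant has the colours described above.

How it is judged:
By the outcome, as a careful person would: the job done as asked, in the order asked, and still so for the second after the job is handed in, with the robot touching nothing.
It also fails if it takes over 61 s, if anything falls off the work surface, if the arm or the gripper's body presses on something with over 40 N, if the wrist force passes 120 N, or if a joint passes its speed limit or range.

## Working session

There is one attempt and no reset: what is moved stays moved. The work goes in short steps, Python scripts to look and compute and a tool call to move; the robot and the scene stay as the last step left them, time stands still between calls to the robot, and variables do not carry over. Pictures are saved under pics/ and viewed, about 8 in all and at most 12, crops included, and the job is handed in when it is done.

Besides the shell and the picture viewer there is one more tool, called after "Call:" by a JSON object that holds its "api" and its "payload". step_arm: Moves the arm, as the interface text tells. Its arguments: {"type":"object","properties":{"steps":{"type":"array","items":{"type":"object","properties":{"dp":{"type":"array","items":{"type":"number"}},"twist":{"type":"number"},"jaw":{"type":"number"}}}},"force":{"type":"number"}},"required":["steps"]}

```bash
mkdir -p pics; cat > h.py <<'E'
import numpy as np, cv2
from rig import manip
from scipy.spatial.transform import Rotation as R
def cam(c):
    f=210/np.tan(np.radians(c["vertical_fov"])/2)
    K=np.array([[f,0,c["cx"]],[0,f,c["cy"]],[0,0,1.]])
    return K,np.array(c["dist"],float),np.array(c["origin"],float),R.from_quat(c["orientation"]).as_matrix()
def px2w(c,uv,z):
    K,d,o,M=cam(c)
    n=cv2.undistortPoints(np.array(uv,float).reshape(-1,1,2),K,d).reshape(-1,2)
    r=np.c_[n[:,0],-n[:,1],-np.ones(len(n))]@M.T
    return o+r*((z-o[2])/r[:,2])[:,None]
def w2px(c,P):
    K,d,o,M=cam(c)
    q=(np.array(P,float).reshape(-1,3)-o)@M*[1,-1,-1]
    return cv2.projectPoints(q,np.zeros(3),np.zeros(3),K,d)[0].reshape(-1,2)
def save(c,n,crop=None,s=1):
    im=c["frame"][:,:,::-1]
    if crop: r0,r1,c0,c1=crop; im=im[r0:r1,c0:c1]
    cv2.imwrite("pics/"+n,cv2.resize(im,None,fx=s,fy=s,interpolation=cv2.INTER_CUBIC))
E
python3 - <<'E'
from h import *
import pickle
S=manip.sense(); print(S)
for n in ["scene","top"]:
    c=manip.capture(n); pickle.dump(c,open(n+".pkl","wb")); save(c,n+"1.png",None,1.4)
    print(n,c["vertical_fov"],c["cx"],c["cy"],c["dist"],c["origin"],c["orientation"])
    for q in ["red_rack","cover","red_crate","white_crate","wash_bottle"]:
        print(q,[(round(r["p"],2),np.round(r["centre"]).tolist(),int(r["mask"].sum())) for r in manip.regions_of(q,n)])
E
```

```text
{'t': 0.0, 'joints': array([-1.34459308e+00,  4.91568928e-01,  1.55945011e+00, -2.08011511e-05,
        1.09168476e+00, -1.05571698e-01]), 'qd': array([-0.00037547,  0.00055647, -0.00031369, -0.00214933,  0.00012032,
        0.00133233]), 'joint_torque': array([-8.38585947e-05, -6.12644649e+01, -2.58185649e+01,  6.91721658e-02,
        4.82101401e-02, -1.18851349e-04]), 'ee_pos': array([ 203.55522362, -590.66873504,  214.05569724]), 'eef_rot': array([ 9.86271253e-01,  1.65132393e-01, -4.26994953e-05, -5.54005158e-04]), 'ft_force': array([-0.25218105,  0.02516866, -0.54408178]), 'ft_torque': array([-0.01891092, -0.00474844,  0.00536656]), 'gripper_width': 0.9986967660204368}
scene 49.98129446369473 267.7026576357895 207.32555490265722 [0.02739953 0.         0.         0.         0.        ] [1444.46651605 -267.74350971 1043.62979557] [0.28567835 0.20295872 0.56112601 0.74988882]
red_rack [(0.91, [227.0, 283.0], 1040), (0.66, [289.0, 234.0], 1361)]
cover [(0.96, [228.0, 220.0], 582), (0.8, [178.0, 244.0], 947), (0.69, [178.0, 111.0], 1713)]
red_crate [(0.94, [182.0, 342.0], 2218)]
white_crate [(0.84, [222.0, 158.0], 2136)]
wash_bottle [(0.61, [160.0, 400.0], 650)]
top 48.87770403497039 281.8331884041287 211.52640083778752 [0.02217011 0.         0.         0.         0.        ] [ 523.15051189  -10.43992861 1273.6478019 ] [-0.01684555  0.00659837  0.71201142 -0.70193478]
red_rack [(0.93, [112.0, 338.0], 1258), (0.92, [175.0, 276.0], 1206)]
cover [(0.95, [299.0, 449.0], 3004), (0.68, [197.0, 342.0], 810)]
red_crate [(0.92, [209.0, 186.0], 2560), (0.56, [176.0, 280.0], 1129)]
white_crate [(0.61, [212.0, 400.0], 2599)]
wash_bottle []
```

View pics/scene1.png

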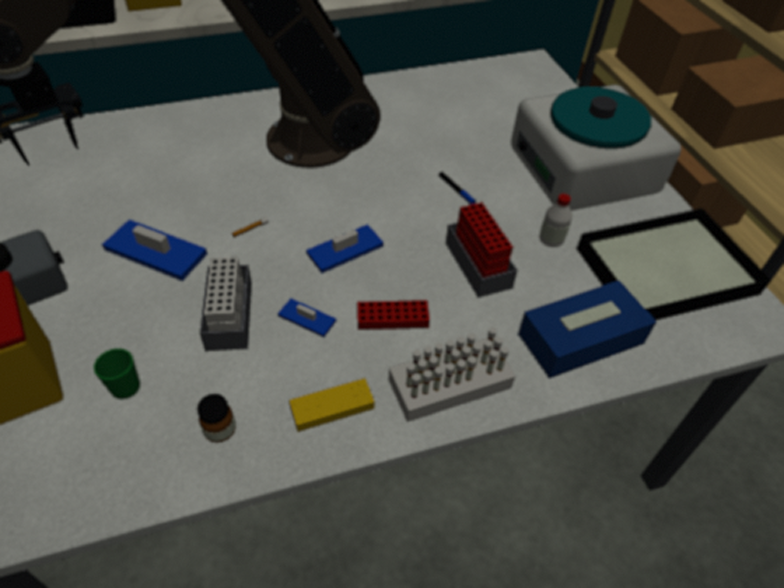

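View pics/top1.png

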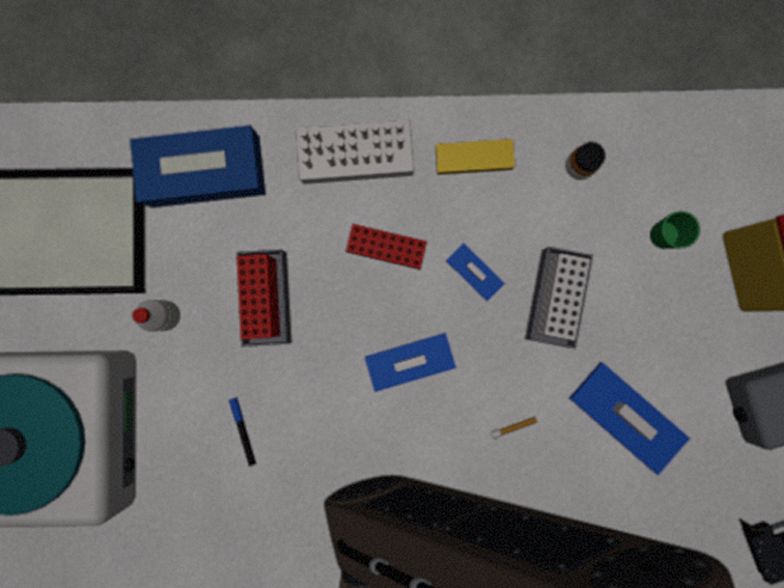

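The loose red rack is at top-view px (386,247)/1.4. Its look-alikes are the yellow block at (475,156), the white tube rack at (355,150), and the red and white piles at (258,296) and (567,296). The covers are small at (475,272), middle at (410,362) and large at (630,418), plus a navy box at (197,163). I choose the red rack and the middle cover, and next fit their poses to silhouettes in both cameras.

```bash
cat > fit.py <<'E'
from h import *
from scipy.optimize import minimize
def box(p,lx,ly,z0,z1):
    x,y,a=p[:3]; c,s=np.cos(a),np.sin(a)
    return [[x+c*i*lx/2-s*j*ly/2,y+s*i*lx/2+c*j*ly/2,z] for i in(-1,1) for j in(-1,1) for z in(z0,z1)]
def hullmask(c,boxes):
    P=w2px(c,np.array(boxes)); h=cv2.convexHull((P*4*16).astype(np.int32))
    m=np.zeros((1680,2240),np.uint8); cv2.fillConvexPoly(m,h,255,cv2.LINE_AA,4); return cv2.resize(m,(560,420),interpolation=cv2.INTER_AREA)/255.
def hue(c,kind):
    H=cv2.cvtColor(c["frame"],cv2.COLOR_RGB2HSV); h,s,v=[H[...,i].astype(int) for i in range(3)]
    m=((h<10)|(h>170))&(s>110)&(v>25) if kind=="red" else (h>100)&(h<130)&(s>110)&(v>25)
    return m
def blob(m,uv,close=7):
    m=cv2.morphologyEx(m.astype(np.uint8),cv2.MORPH_CLOSE,np.ones((close,close)))
    n,l=cv2.connectedComponents(m)
    ys,xs=np.nonzero(l); i=np.argmin((xs-uv[0])**2+(ys-uv[1])**2); return (l==l[ys[i],xs[i]]).astype(float)
def fit(views,p0,geom,step):
    def cost(p): return sum(np.abs(hullmask(c,geom(p))-m).sum()/m.sum() for c,m in views)
    p=np.array(p0,float)
    for k in (1,.4):
        sim=np.vstack([p]+[p+np.eye(len(p))[i]*step[i]*k for i in range(len(p))])
        r=minimize(cost,p,method="Nelder-Mead",options=dict(initial_simplex=sim,maxiter=250,xatol=.05,fatol=1e-4)); p=r.x
    return p,r.fun
E
python3 - <<'E'
from fit import *
import pickle
t=pickle.load(open("top.pkl","rb")); s=pickle.load(open("scene.pkl","rb"))
g=lambda p:box(p,150,56,0,30); 
gp=lambda p:box(p,150,56,62,p[3])
gc=lambda p:box(p,166,72,0,15)
def run(name,kind,ut,us,z,yaw,geom,step,extra=[]):
    x,y,_=px2w(t,[ut],z)[0]
    mt=blob(hue(t,kind),ut);ms=blob(hue(s,kind),us); print(name,"init",x,y,mt.sum(),ms.sum())
    for v in ([(t,mt)],[(s,ms)],[(t,mt),(s,ms)]):
        print(np.round(fit(v,[x,y,yaw]+extra,geom,step),3) if 0 else [np.round(q,3) for q in fit(v,[x,y,yaw]+extra,geom,step)])
run("rack","red",(276,176),(281,224),30,1.35+0.0,g,[10,10,.1])
run("pile","red",(184,212),(345,171),100,0.,gp,[10,10,.1,15],[100])
run("cover","blue",(275,263),(236,180),15,1.7,gc,[10,10,.1])
E
```

```text
rack init 660.7239066603821 21.702255185898665 1092.0 966.0
[array([661.899,  21.781,   1.323]), np.float64(0.117)]
[array([663.854,  22.767,   1.312]), np.float64(0.162)]
[array([663.263,  22.404,   1.322]), np.float64(0.284)]
pile init 564.6073581797468 255.474030176155 1651.0 1360.0
[array([5.65013e+02, 2.54876e+02, 5.10000e-02, 1.24544e+02]), np.float64(0.035)]
[array([5.83722e+02, 2.48253e+02, 2.70000e-02, 1.30153e+02]), np.float64(0.059)]
[array([5.66295e+02, 2.55679e+02, 4.50000e-02, 1.17678e+02]), np.float64(0.231)]
cover init 425.4693121806781 28.024406217069 1550.0 728.0
[array([436.414, -20.161,   1.846]), np.float64(0.077)]
[array([440.164, -18.957,   1.853]), np.float64(0.395)]
[array([437.945, -19.89 ,   1.841]), np.float64(0.501)]
```

```bash
cat >> h.py <<'E'
def plan(x,y,z,th,rows=None):
    "tool-frame shift and twist to reach a pose pointing down with tool x at heading th (mod pi)"
    S=manip.sense(); M=R.from_quat(S["eef_rot"]).as_matrix(); d=M.T@(np.array([x,y,z])-S["ee_pos"])
    t0=np.arctan2(M[1,0],M[0,0]); a=np.degrees(t0-th)
    print("t",round(S["t"],2),"pos",S["ee_pos"].round(1),"th",round(t0,3),"tilt",np.round(M[:,2],4),"F",S["ft_force"].round(2),"w",round(S["gripper_width"],3))
    print("shift(tool)",d.round(1),"min rows",int(np.ceil(np.abs(d).max()/50)),"twist deg",((a+180)%360-180).round(1),"min rows",abs(((a+180)%360-180)/8.59).round(1))
E
python3 - <<'E'
from h import *
import pickle
t=pickle.load(open("top.pkl","rb")); save(t,"crop1.png",(140,300,235,375),4.5)
plan(662.5,22,200,1.322)
E
```

```text
t 0.6 pos [ 203.6 -590.9  214.7] th 0.332 tilt [ 0.e+00 -1.e-04 -1.e+00] F [-0.89 -0.03 -0.43] w 0.999
shift(tool) [ 633.5 -430.    14.6] min rows 13 twist deg -56.7 min rows 6.6
```

View pics/crop1.png

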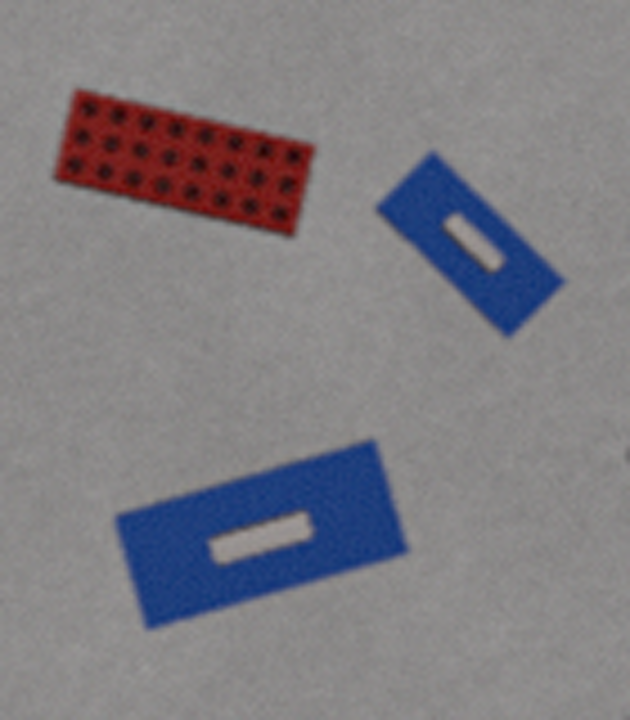

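The crop shows the loose red rack with dark wells at (185,165), the middle blue cover at (262,535) and the small one at (470,245), so the choice is confirmed. Moving above the rack.

Call:
{"api": "step_arm", "payload": {"steps": [{"dp": [40,-27,0],"twist": 0,"jaw": -1},{"dp": [40,-27,0],"twist": 0,"jaw": -1},{"dp": [40,-27,0],"twist": 0,"jaw": -1},{"dp": [40,-27,0],"twist": 0,"jaw": -1},{"dp": [40,-27,0],"twist": 0,"jaw": -1},{"dp": [40,-27,0],"twist": 0,"jaw": -1},{"dp": [40,-27,0],"twist": 0,"jaw": -1},{"dp": [40,-27,0],"twist": 0,"jaw": -1},{"dp": [40,-27,0],"twist": 0,"jaw": -1},{"dp": [40,-27,0],"twist": 0,"jaw": -1},{"dp": [40,-27,0],"twist": 0,"jaw": -1},{"dp": [40,-27,0],"twist": 0,"jaw": -1},{"dp": [40,-27,0],"twist": 0,"jaw": -1},{"dp": [40,-27,0],"twist": 0,"jaw": -1},{"dp": [40,-27,0],"twist": 0,"jaw": -1},{"dp": [34,-25,14],"twist": 0,"jaw": -1}]}}

```text
t: 2.2
ee_pos: [664.9, 24.3, 202.1]
eef_rot: [0.986, 0.165, 0.002, 0.0]
ft_force: [1.1, -0.3, 0.2]
gripper_width: 0.998
```

Call:
{"api": "step_arm", "payload": {"steps": [{"dp": [0,0,0],"twist": -8.5,"jaw": -1},{"dp": [0,0,0],"twist": -8.5,"jaw": -1},{"dp": [0,0,0],"twist": -8.5,"jaw": -1},{"dp": [0,0,0],"twist": -8.5,"jaw": -1},{"dp": [0,0,0],"twist": -8.5,"jaw": -1},{"dp": [0,0,0],"twist": -8.5,"jaw": -1},{"dp": [0,0,0],"twist": -5.7,"jaw": -1},{"dp": [0,0,0],"twist": 0,"jaw": -1}]}}

```text
t: 3.0
ee_pos: [663.0, 22.2, 200.6]
eef_rot: [0.789, 0.614, -0.0, 0.0]
ft_force: [0.2, 0.9, -0.3]
gripper_width: 1.0
```

```bash
python3 - <<'E'
from fit import *
import pickle
plan(662.5,22,200,1.322)
c=manip.capture("wrist"); pickle.dump(c,open("wrist1.pkl","wb")); save(c,"wrist1.png",None,1.2)
print(c["vertical_fov"],c["origin"],c["orientation"])
u=w2px(c,[[662.5,22,30]])[0]; print(u)
m=blob(hue(c,"red"),u); print(m.sum())
for b in (30,0): print([np.round(q,3) for q in fit([(c,m)],[662.5,22,1.322],lambda p:box(p,150,56,0,30),[6,6,.05])])
E
```

```text
t 3.0 pos [663.   22.2 200.6] th 1.323 tilt [-0.e+00 -1.e-04 -1.e+00] F [ 0.21  0.94 -0.29] w 1.0
shift(tool) [-0.3 -0.4  0.6] min rows 1 twist deg 0.0 min rows 0.0
61.34404983441101 [680.97337492  91.59753895 370.25897431] [-0.12880228  0.01565744 -0.1231381   0.98387084]
[277.09285387 185.59785402]
8347.0
[array([664.586,  20.719,   1.326]), np.float64(0.041)]
[array([664.586,  20.719,   1.326]), np.float64(0.041)]
```

View pics/wrist1.png

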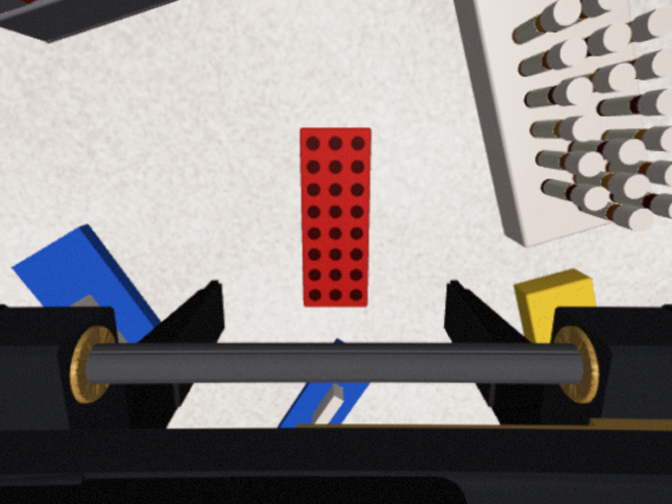

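The wrist view shows the red rack centred between the fingers (336,217), and the silhouette fit is within 2 mm. Descending and grasping.

Call:
{"api": "step_arm", "payload": {"steps": [{"dp": [-1,1.5,40],"jaw": -1,"twist": 0},{"dp": [0,0,40],"jaw": -1,"twist": 0},{"dp": [0,0,40],"jaw": -1,"twist": 0},{"dp": [0,0,40],"jaw": -1,"twist": 0},{"dp": [0,0,20],"jaw": -1,"twist": 0},{"dp": [0,0,12],"jaw": -1,"twist": 0},{"dp": [0,0,2],"jaw": -1,"twist": 0},{"dp": [0,0,0],"jaw": 1,"twist": 0},{"dp": [0,0,0],"jaw": 1,"twist": 0},{"dp": [0,0,0],"jaw": 1,"twist": 0},{"dp": [0,0,0],"jaw": 1,"twist": 0},{"dp": [0,0,0],"jaw": 1,"twist": 0},{"dp": [0,0,0],"jaw": 1,"twist": 0},{"dp": [0,0,0],"jaw": 1,"twist": 0},{"dp": [0,0,0],"jaw": 1,"twist": 0}], "force": 20}}

```text
t: 4.55
ee_pos: [664.3, 20.8, 7.0]
eef_rot: [0.79, 0.614, 0.0, 0.0]
ft_force: [-1.1, 0.0, 4.0]
gripper_width: 0.583
```

Call:
{"api": "step_arm", "payload": {"steps": [{"dp": [0,0,-15],"jaw": 1,"twist": 0},{"dp": [0,0,-40],"jaw": 1,"twist": 0},{"dp": [0,0,-40],"jaw": 1,"twist": 0},{"dp": [0,0,-40],"jaw": 1,"twist": 0},{"dp": [0,0,-40],"jaw": 1,"twist": 0},{"dp": [0,0,-40],"jaw": 1,"twist": 0},{"dp": [0,0,-15],"jaw": 1,"twist": 0},{"dp": [0,0,0],"jaw": 1,"twist": 0}]}}

```text
t: 5.35
ee_pos: [664.7, 20.8, 240.0]
eef_rot: [0.79, 0.614, 0.002, 0.002]
ft_force: [-0.6, 0.5, -1.6]
gripper_width: 0.59
```

```bash
python3 - <<'E'
from h import *
plan(566,255.5,235,0.047+np.pi)
E
```

```text
t 5.35 pos [664.7  20.8 240. ] th 1.321 tilt [ 5.e-03 -4.e-04 -1.e+00] F [-0.56  0.55 -1.59] w 0.59
shift(tool) [ 203.1 -153.6    4.5] min rows 5 twist deg -107.0 min rows 12.5
```

Call:
{"api": "step_arm", "payload": {"steps": [{"dp": [23,-15,0],"twist": -8.5,"jaw": 1},{"dp": [25,-12,0],"twist": -8.5,"jaw": 1},{"dp": [27,-8,0],"twist": -8.5,"jaw": 1},{"dp": [27,-3,0],"twist": -8.5,"jaw": 1},{"dp": [0,0,0],"twist": -8.5,"jaw": 1},{"dp": [0,0,0],"twist": -8.5,"jaw": 1},{"dp": [0,0,0],"twist": -8.5,"jaw": 1},{"dp": [0,0,0],"twist": -8.5,"jaw": 1},{"dp": [0,0,0],"twist": -8.5,"jaw": 1},{"dp": [0,0,0],"twist": -8.5,"jaw": 1},{"dp": [0,0,0],"twist": -8.5,"jaw": 1},{"dp": [0,0,0],"twist": -8.5,"jaw": 1},{"dp": [0,0,0],"twist": -5,"jaw": 1},{"dp": [0,0,0],"twist": 0,"jaw": 1}]}}

```text
t: 6.75
ee_pos: [627.9, 125.3, 235.3]
eef_rot: [-0.024, 1.0, -0.0, -0.001]
ft_force: [0.6, 1.3, -1.7]
gripper_width: 0.586
```

```bash
python3 - <<'E'
from fit import *
import pickle
plan(566,255.5,240,0.047+np.pi)
c=manip.capture("wrist"); pickle.dump(c,open("wrist2.pkl","wb")); save(c,"wrist2.png",None,1.2)
print(c["origin"],w2px(c,box([566,255.5,.047],150,56,118,118)).round().tolist())
E
```

```text
t 6.75 pos [627.9 125.3 235.3] th -3.093 tilt [-2.2e-03 -3.0e-04 -1.0e+00] F [ 0.57  1.25 -1.75] w 0.586
shift(tool) [ 55.5 133.1  -4.6] min rows 3 twist deg 0.1 min rows 0.0
[556.62975419 121.46225258 405.12751155] [[423.0, 26.0], [423.0, 26.0], [500.0, 25.0], [500.0, 25.0], [403.0, 221.0], [403.0, 221.0], [470.0, 221.0], [470.0, 221.0]]
```

View pics/wrist2.png

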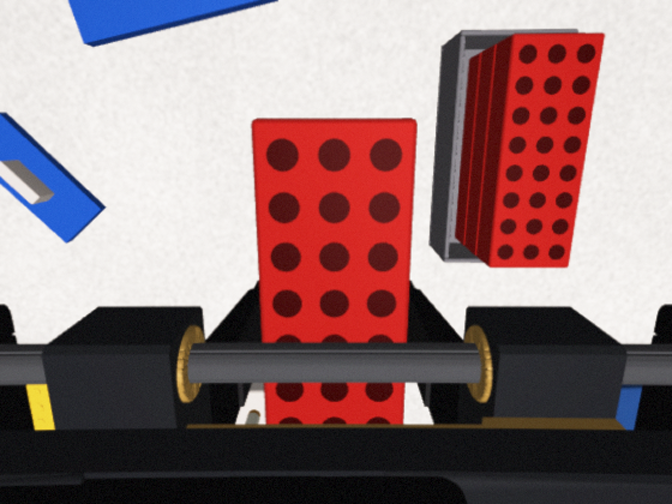

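The red pile's top face corners are at (513,33), (604,33), (568,267) and (490,266). The held rack's far edge runs from (253,120) to (415,120). Solving for the pile's height and pose, and for where the rack sits in the hand.

```bash
python3 - <<'E'
from fit import *
import pickle
w,t,s=[pickle.load(open(n+".pkl","rb")) for n in("wrist2","top","scene")]
gp=lambda p:box(p,150,56,62,p[3])
mw=blob(hue(w,"red"),(455,125),5); mt=blob(hue(t,"red"),(184,212)); ms=blob(hue(s,"red"),(345,171))
print(mw.sum())
st=[6,6,.05,10]
for v in ([(w,mw)],[(w,mw),(t,mt)],[(w,mw),(t,mt),(s,ms)]): print([np.round(q,3) for q in fit(v,[566,255.5,.047,110],gp,st)])
c=np.array([(513,33),(604,33),(568,267),(490,266)])/1.2
for h in (90,100,105,110,115,120,126):
    P=px2w(w,c,h); print(h,"lengths",np.linalg.norm(P[1]-P[0]).round(1),np.linalg.norm(P[2]-P[1]).round(1),np.linalg.norm(P[3]-P[2]).round(1),np.linalg.norm(P[0]-P[3]).round(1),"ctr",P[:,:2].mean(0).round(1))
# held rack: top z=235.3-7+30
P=px2w(w,np.array([(253,120),(415,120)])/1.2,258.3); print("held far edge",P.round(1),"width",np.linalg.norm(P[1]-P[0]))
print("expected mid",627.9+75*np.cos(-3.093),125.3+75*np.sin(-3.093))
E
```

```text
19420.0
[array([5.70306e+02, 2.51091e+02, 4.50000e-02, 1.30264e+02]), np.float64(0.057)]
[array([5.65737e+02, 2.54823e+02, 4.70000e-02, 1.23434e+02]), np.float64(0.11)]
[array([5.66869e+02, 2.55518e+02, 4.00000e-02, 1.19927e+02]), np.float64(0.317)]
90 lengths 60.1 163.9 59.6 163.9 ctr [568.1 272.3]
100 lengths 58.2 158.7 57.7 158.7 ctr [567.7 267.5]
105 lengths 57.2 156.1 56.8 156.1 ctr [567.5 265.2]
110 lengths 56.3 153.5 55.8 153.5 ctr [567.3 262.8]
115 lengths 55.3 150.9 54.9 150.9 ctr [567.2 260.4]
120 lengths 54.4 148.3 54.0 148.3 ctr [567. 258.]
126 lengths 53.2 145.2 52.8 145.2 ctr [566.8 255.1]
held far edge [[554.   94.4 258.3]
 [551.5 147.9 258.3]] width 53.56930346829221
expected mid 552.9885293023468 121.65698505154643
```

```bash
python3 - <<'E'
from fit import *
import pickle
w=pickle.load(open("wrist2.pkl","rb"))
H=hue(w,"red")
for r in (102,110,130,150,170,190,210,230):
    xs=np.nonzero(H[r,180:360])[0]+180; a,b=xs.min(),xs.max()
    P=px2w(w,[(a-.5,r),(b+.5,r)],258.3); print(r,a,b,"w",np.linalg.norm(P[1]-P[0]).round(2),P[0,0].round(1))
m=H.copy(); m[:,365:]=0; m[240:]=0
c=manip.capture("scene"); pickle.dump(c,open("scene2.pkl","wb"))
print(w2px(c,[[628,125,235]]),manip.sense()["ft_torque"],manip.sense()["joints"].round(3))
u=w2px(c,[[590,170,200]])[0].astype(int); print(u); save(c,"scene2.png",(max(0,u[1]-90),u[1]+60,u[0]-120,u[0]+80),4)
E
```

```text
102 210 346 w 54.44 554.8
110 210 346 w 54.76 557.9
130 211 345 w 54.76 565.7
150 212 344 w 54.75 573.7
170 213 343 w 54.73 582.0
190 214 342 w 54.71 590.6
210 215 341 w 54.67 599.4
230 216 340 w 54.62 608.4
[[315.79154626 153.52016378]] [ 0.10109167 -0.11787567 -0.01584186] [ 0.094  0.495  1.491 -0.     1.157 -1.521]
[324 151]
```

View pics/scene2.png

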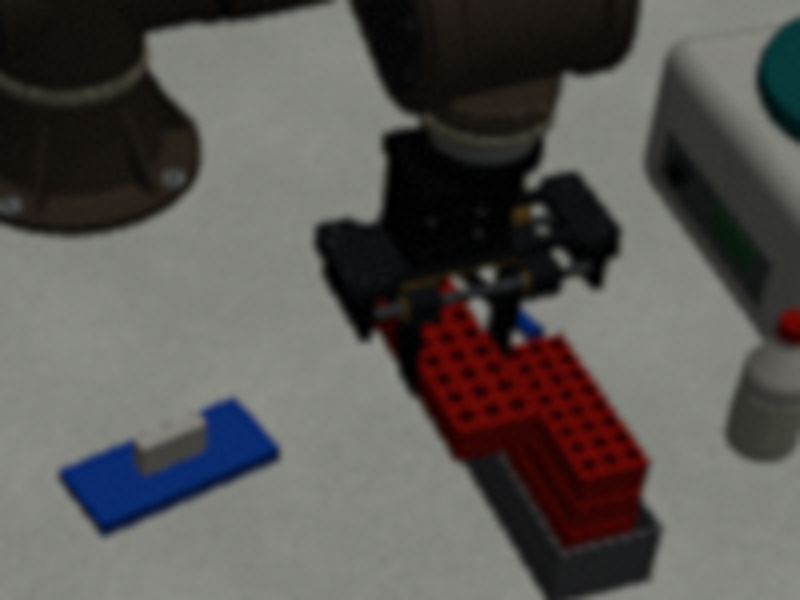

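The held rack is level: its width stays constant at 54.7 mm, a scale error of about 2%. The pile top is about 120 mm up. Moving over the pile, lowering to a hover and checking the alignment there.

Call:
{"api": "step_arm", "payload": {"steps": [{"dp": [14,33.5,0],"twist": 0,"jaw": 1},{"dp": [14,33.5,0],"twist": 0,"jaw": 1},{"dp": [14,33.5,0],"twist": 0,"jaw": 1},{"dp": [13,33.5,0],"twist": 0,"jaw": 1},{"dp": [0,0,30],"twist": 0,"jaw": 1},{"dp": [0,0,30],"twist": 0,"jaw": 1},{"dp": [0,0,25],"twist": 0,"jaw": 1},{"dp": [0,0,0],"twist": 0,"jaw": 1},{"dp": [0,0,0],"twist": 0,"jaw": 1}]}}

```text
t: 7.75
ee_pos: [567.3, 256.6, 151.9]
eef_rot: [-0.023, 1.0, -0.0, -0.0]
ft_force: [-0.5, -0.4, -1.2]
gripper_width: 0.59
```

```bash
python3 - <<'E'
from fit import *
import pickle
plan(566.5,256.5,145,0.046+np.pi)
c=manip.capture("wrist"); pickle.dump(c,open("wrist3.pkl","wb")); save(c,"wrist3.png",(60,250,180,380),4)
E
```

```text
t 7.75 pos [567.3 256.6 151.9] th -3.096 tilt [-5.e-04 -3.e-04 -1.e+00] F [-0.55 -0.37 -1.23] w 0.59
shift(tool) [ 0.8 -0.1  6.9] min rows 1 twist deg -0.0 min rows 0.0
```

View pics/wrist3.png

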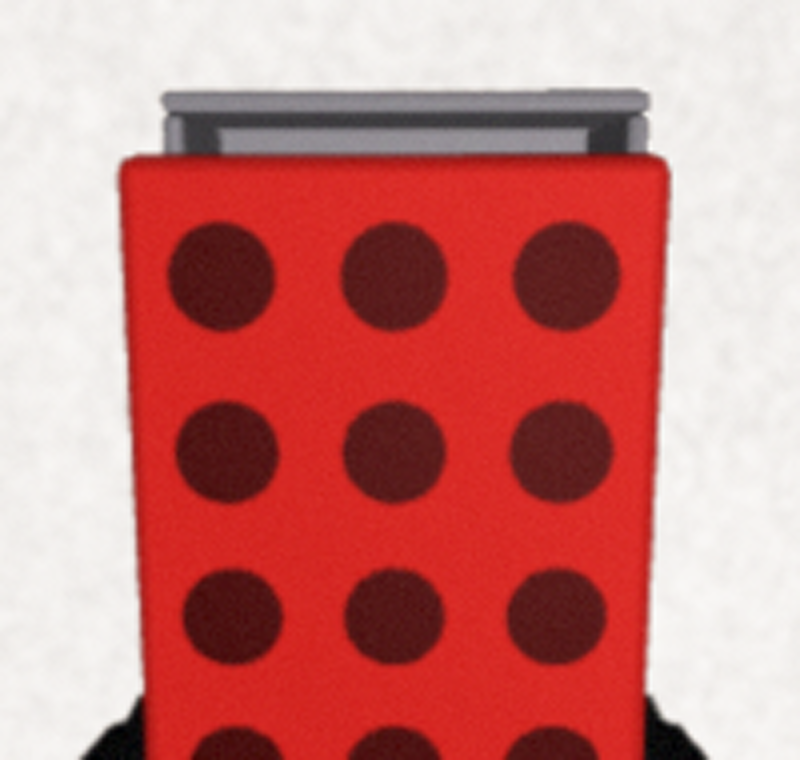

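```bash
python3 - <<'E'
from h import *
import pickle
w=pickle.load(open("wrist3.pkl","rb"))
f=lambda a:[(x/4+180-.375,y/4+60-.375) for x,y in a]
P=px2w(w,f([(162,92),(650,90)]),60); print("crate end outer corners",P.round(1),np.linalg.norm(P[1]-P[0]).round(1),P.mean(0))
a=.046; m=P.mean(0); print("crate centre", m[:2]+90*np.array([np.cos(a),np.sin(a)]))
P=px2w(w,f([(120,158),(668,158)]),151.9-7+30); m=P.mean(0); print("held rack",np.linalg.norm(P[1]-P[0]).round(1), "centre",m[:2]+75*np.array([np.cos(a),np.sin(a)]), manip.sense()["ee_pos"])
E
```

```text
crate end outer corners [[479.5 211.4  60. ]
 [475.4 296.4  60. ]] 85.1 [477.4565261  253.90055713  60.        ]
crate centre [567.36132288 258.03909724]
held rack 54.3 centre [566.72385942 256.04788743] [567.69233068 256.7130389  152.67605726]
```

Call:
{"api": "step_arm", "payload": {"steps": [{"dp": [-0.3,1.3,5],"twist": 0,"jaw": 1},{"dp": [0,0,5],"twist": 0,"jaw": 1},{"dp": [0,0,2],"twist": 0,"jaw": 1},{"dp": [0,0,0],"twist": 0,"jaw": 1}]}}

```text
t: 8.2
ee_pos: [567.3, 257.9, 139.4]
eef_rot: [-0.024, 1.0, -0.0, -0.0]
ft_force: [0.5, -0.5, -0.9]
gripper_width: 0.586
```

Call:
{"api": "step_arm", "payload": {"steps": [{"dp": [0,0,1],"twist": 0,"jaw": 1},{"dp": [0,0,1],"twist": 0,"jaw": 1},{"dp": [0,0,1],"twist": 0,"jaw": 1},{"dp": [0,0,0],"twist": 0,"jaw": 1}]}}

```text
t: 8.6
ee_pos: [567.4, 257.9, 136.5]
eef_rot: [-0.024, 1.0, -0.0, -0.0]
ft_force: [-0.8, -0.0, -1.5]
gripper_width: 0.588
```

Call:
{"api": "step_arm", "payload": {"steps": [{"dp": [0,0,1],"twist": 0,"jaw": 1},{"dp": [0,0,1],"twist": 0,"jaw": 1},{"dp": [0,0,0],"twist": 0,"jaw": 1}]}}

```text
t: 8.9
ee_pos: [567.3, 257.9, 134.4]
eef_rot: [-0.024, 1.0, -0.0, -0.0]
ft_force: [-0.6, -0.2, -1.2]
gripper_width: 0.59
```

Call:
{"api": "step_arm", "payload": {"steps": [{"dp": [0,0,1],"twist": 0,"jaw": 1},{"dp": [0,0,1],"twist": 0,"jaw": 1},{"dp": [0,0,0],"twist": 0,"jaw": 1}]}}

```text
t: 9.2
ee_pos: [567.3, 257.9, 132.4]
eef_rot: [-0.024, 1.0, -0.0, -0.0]
ft_force: [1.0, -0.1, -1.6]
gripper_width: 0.587
```

Call:
{"api": "step_arm", "payload": {"steps": [{"dp": [0,0,1],"twist": 0,"jaw": 1},{"dp": [0,0,1],"twist": 0,"jaw": 1},{"dp": [0,0,0],"twist": 0,"jaw": 1}]}}

```text
t: 9.5
ee_pos: [567.3, 257.9, 130.4]
eef_rot: [-0.024, 1.0, -0.0, -0.0]
ft_force: [-0.1, -0.6, -1.5]
gripper_width: 0.587
```

Call:
{"api": "step_arm", "payload": {"steps": [{"dp": [0,0,1],"twist": 0,"jaw": 1},{"dp": [0,0,0],"twist": 0,"jaw": 1}]}}

```text
t: 9.7
ee_pos: [567.4, 257.9, 129.5]
eef_rot: [-0.024, 1.0, -0.0, -0.0]
ft_force: [-0.7, 1.0, -1.4]
gripper_width: 0.589
```

Call:
{"api": "step_arm", "payload": {"steps": [{"dp": [0,0,1],"twist": 0,"jaw": 1},{"dp": [0,0,0],"twist": 0,"jaw": 1}]}}

```text
t: 9.9
ee_pos: [567.4, 257.9, 128.5]
eef_rot: [-0.024, 1.0, -0.0, -0.0]
ft_force: [0.1, -0.2, -0.8]
gripper_width: 0.588
```

Call:
{"api": "step_arm", "payload": {"steps": [{"dp": [0,0,1],"twist": 0,"jaw": 1},{"dp": [0,0,0],"twist": 0,"jaw": 1}]}}

```text
t: 10.1
ee_pos: [567.5, 258.0, 128.0]
eef_rot: [-0.024, 1.0, 0.0, 0.0]
ft_force: [-0.8, -0.4, 3.5]
gripper_width: 0.585
```

Contact at TCP z 128 puts the pile top at about 121 mm, with only about 4–5 N of force. Releasing and retreating upward.

Call:
{"api": "step_arm", "payload": {"steps": [{"dp": [0,0,0],"twist": 0,"jaw": 0.2},{"dp": [0,0,0],"twist": 0,"jaw": -1},{"dp": [0,0,0],"twist": 0,"jaw": -1},{"dp": [0,0,0],"twist": 0,"jaw": -1},{"dp": [0,0,0],"twist": 0,"jaw": -1},{"dp": [0,0,0],"twist": 0,"jaw": -1},{"dp": [0,0,-10],"twist": 0,"jaw": -1},{"dp": [0,0,-30],"twist": 0,"jaw": -1},{"dp": [0,0,-40],"twist": 0,"jaw": -1},{"dp": [0,0,-40],"twist": 0,"jaw": -1},{"dp": [0,0,0],"twist": 0,"jaw": -1}]}}

```text
t: 11.2
ee_pos: [569.0, 258.6, 254.0]
eef_rot: [-0.024, 1.0, 0.001, 0.004]
ft_force: [0.9, 0.3, 0.1]
gripper_width: 0.997
```

```bash
python3 - <<'E'
from fit import *
import pickle
c=manip.capture("wrist"); pickle.dump(c,open("wrist4.pkl","wb")); save(c,"wrist4.png",None,1.3)
H=hue(c,"red"); m=H.copy(); 
p0=[567.4,257.9,.047]; u=w2px(c,box(p0,150,56,151,151)); print(u.round().tolist())
mt=manip.capture("top"); pickle.dump(mt,open("top4.pkl","wb"))
plan(438,-20,235,1.844)
E
```

```text
[[240.0, 101.0], [240.0, 101.0], [316.0, 101.0], [316.0, 101.0], [245.0, 285.0], [245.0, 285.0], [311.0, 285.0], [311.0, 285.0]]
t 11.3 pos [567.5 257.9 248.8] th -3.094 tilt [ 2.e-03  5.e-04 -1.e+00] F [ 0.21  0.12 -0.87] w 1.002
shift(tool) [ 142.5 -271.5   13.4] min rows 6 twist deg 77.1 min rows 9.0
```

View pics/wrist4.png

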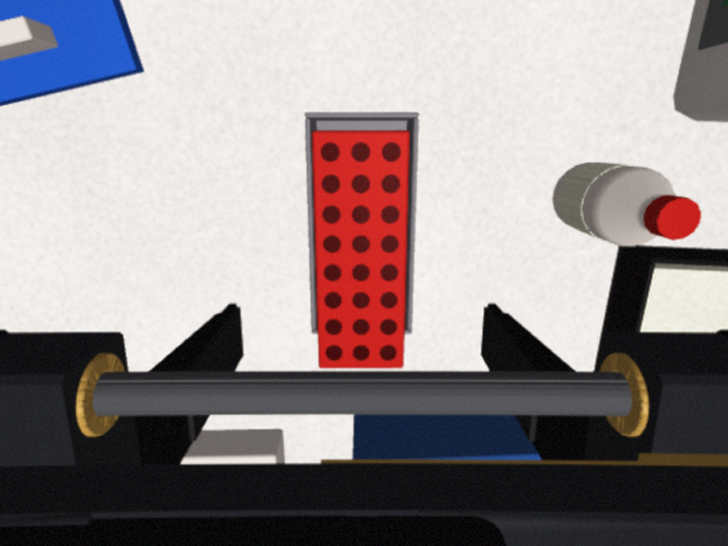

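The rack sits squarely on the pile: its corners at (313,131)…(402,367) match the projection and the crate margins are equal. The bottle is still standing at (625,205). Next, the middle cover.

Call:
{"api": "step_arm", "payload": {"steps": [{"dp": [20,-39,0],"twist": 0,"jaw": -1},{"dp": [20,-39,0],"twist": 0,"jaw": -1},{"dp": [20,-39,0],"twist": 0,"jaw": -1},{"dp": [20,-39,0],"twist": 0,"jaw": -1},{"dp": [20,-39,0],"twist": 0,"jaw": -1},{"dp": [20,-39,0],"twist": 0,"jaw": -1},{"dp": [22,-37,18],"twist": 0,"jaw": -1},{"dp": [0,0,30],"twist": 8.5,"jaw": -1},{"dp": [0,0,0],"twist": 8.5,"jaw": -1},{"dp": [0,0,0],"twist": 8.5,"jaw": -1},{"dp": [0,0,0],"twist": 8.5,"jaw": -1},{"dp": [0,0,0],"twist": 8.5,"jaw": -1},{"dp": [0,0,0],"twist": 8.5,"jaw": -1},{"dp": [0,0,0],"twist": 8.5,"jaw": -1},{"dp": [0,0,0],"twist": 8.5,"jaw": -1},{"dp": [0,0,0],"twist": 8.5,"jaw": -1},{"dp": [0,0,0],"twist": 0.5,"jaw": -1},{"dp": [0,0,0],"twist": 0,"jaw": -1}]}}

```text
t: 13.1
ee_pos: [438.0, -19.4, 199.1]
eef_rot: [0.602, 0.798, -0.0, -0.001]
ft_force: [-0.2, -0.1, -0.6]
gripper_width: 0.999
```

```bash
python3 - <<'E'
from fit import *
import pickle
plan(438,-20,120,1.844)
c=manip.capture("wrist"); pickle.dump(c,open("wrist5.pkl","wb")); save(c,"wrist5.png",None,1.2)
u=w2px(c,[[438,-20,15]])[0]; print(u, w2px(c,box([438,-20,1.844],166,72,15,15))[::2].round().tolist())
H=cv2.cvtColor(c["frame"],cv2.COLOR_RGB2HSV)
m=blob(hue(c,"blue"),u-[45,0],5); print(m.sum())
print([np.round(q,3) for q in fit([(c,m)],[438,-20,1.844],lambda p:box(p,166,72,0,15),[6,6,.05])])
E
```

```text
t 13.1 pos [438.  -19.4 199.1] th 1.849 tilt [-1.3e-03  1.0e-04 -1.0e+00] F [-0.24 -0.11 -0.59] w 0.999
shift(tool) [-0.6 -0.1 79.1] min rows 2 twist deg 0.3 min rows 0.0
[277.90450189 182.93956176] [[311.0, 259.0], [244.0, 258.0], [316.0, 98.0], [241.0, 97.0]]
10042.0
[array([439.462, -21.804,   1.843]), np.float64(0.143)]
```

View pics/wrist5.png

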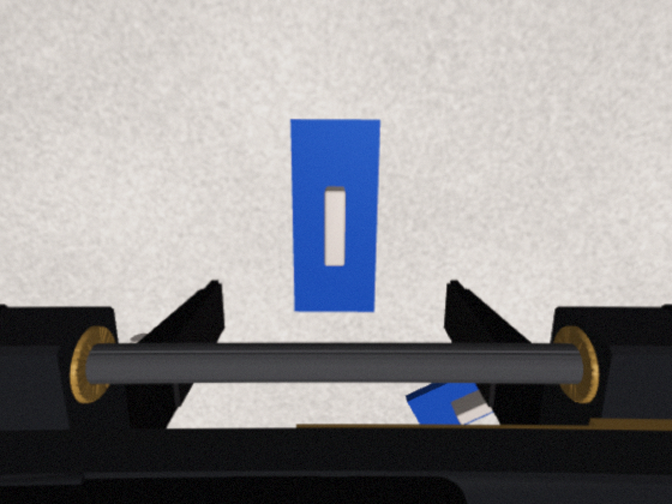

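The middle cover is centred at (336,215), right way up with its white rib at (335,227), and about 1 mm off the estimate. Descending to grip the rib.

Call:
{"api": "step_arm", "payload": {"steps": [{"dp": [-1.5,1,40],"twist": 0.3,"jaw": -1},{"dp": [0,0,40],"twist": 0,"jaw": -1},{"dp": [0,0,40],"twist": 0,"jaw": -1},{"dp": [0,0,30],"twist": 0,"jaw": -1},{"dp": [0,0,20],"twist": 0,"jaw": -1},{"dp": [0,0,9],"twist": 0,"jaw": -1},{"dp": [0,0,0],"twist": 0,"jaw": -1},{"dp": [0,0,0],"twist": 0,"jaw": 1},{"dp": [0,0,0],"twist": 0,"jaw": 1},{"dp": [0,0,0],"twist": 0,"jaw": 1},{"dp": [0,0,0],"twist": 0,"jaw": 1},{"dp": [0,0,0],"twist": 0,"jaw": 1},{"dp": [0,0,0],"twist": 0,"jaw": 1},{"dp": [0,0,0],"twist": 0,"jaw": 1},{"dp": [0,0,0],"twist": 0,"jaw": 1},{"dp": [0,0,0],"twist": 0,"jaw": 1}], "force": 20}}

```text
t: 14.75
ee_pos: [439.7, -20.7, 20.6]
eef_rot: [0.606, 0.796, -0.0, -0.0]
ft_force: [-0.4, 0.3, 0.5]
gripper_width: 0.301
```

Call:
{"api": "step_arm", "payload": {"steps": [{"dp": [0,0,0],"twist": 0,"jaw": 1},{"dp": [0,0,0],"twist": 0,"jaw": 1},{"dp": [0,0,0],"twist": 0,"jaw": 1},{"dp": [0,0,0],"twist": 0,"jaw": 1},{"dp": [0,0,0],"twist": 0,"jaw": 1}]}}

```text
t: 15.25
ee_pos: [439.7, -20.7, 20.6]
eef_rot: [0.606, 0.796, -0.0, -0.0]
ft_force: [-0.8, -1.5, -0.4]
gripper_width: 0.164
```

Call:
{"api": "step_arm", "payload": {"steps": [{"dp": [0,0,-10],"twist": 0,"jaw": 1},{"dp": [0,0,-40],"twist": 0,"jaw": 1},{"dp": [0,0,-40],"twist": 0,"jaw": 1},{"dp": [0,0,-40],"twist": 0,"jaw": 1},{"dp": [0,0,-40],"twist": 0,"jaw": 1},{"dp": [0,0,-40],"twist": 0,"jaw": 1},{"dp": [0,0,-10],"twist": 0,"jaw": 1},{"dp": [0,0,0],"twist": 0,"jaw": 1},{"dp": [0,0,0],"twist": 0,"jaw": 1}]}}

```text
t: 16.15
ee_pos: [439.1, -20.5, 239.7]
eef_rot: [0.606, 0.796, -0.0, -0.001]
ft_force: [-0.3, -1.3, -1.8]
gripper_width: 0.168
```

```bash
python3 - <<'E'
from fit import *
import pickle
plan(567.4,257.9,240,0.047+np.pi)
c=manip.capture("wrist"); pickle.dump(c,open("wrist6.pkl","wb")); save(c,"wrist6.png",None,1.2)
E
```

```text
t 16.15 pos [439.1 -20.5 239.7] th 1.84 tilt [-1.4e-03  2.0e-04 -1.0e+00] F [-0.29 -1.29 -1.82] w 0.168
shift(tool) [234.3 197.7  -0.4] min rows 5 twist deg -77.3 min rows 9.0
```

View pics/wrist6.png

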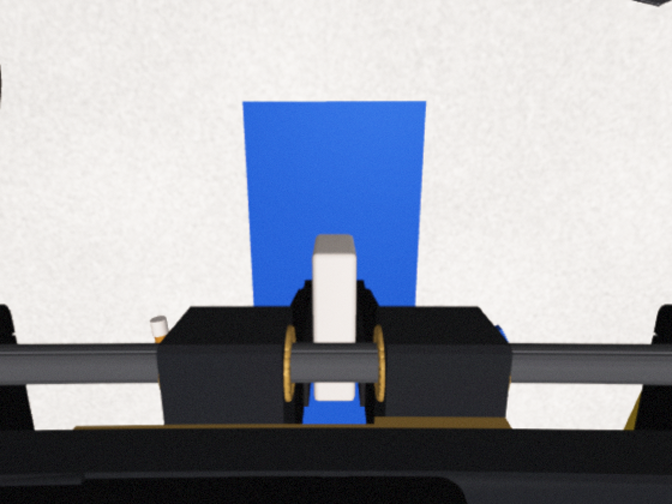

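```bash
python3 - <<'E'
from h import *
import pickle
w=pickle.load(open("wrist6.pkl","rb"))
for z in (234.1,231):
    P=px2w(w,np.array([(243,101),(426,101)])/1.2-.1,z); m=P.mean(0)[:2]; d=m-[439.1,-20.5]; a=1.84
    print(z,np.linalg.norm(P[1]-P[0]).round(1),"edge in tool x,y",(d@[np.cos(a),np.sin(a)]).round(2),(d@[np.sin(a),-np.cos(a)]).round(2),"yaw err",np.degrees(np.arctan2(*(P[1]-P[0])[1::-1])-(a-np.pi/2)).round(2))
E
```

```text
234.1 71.4 edge in tool x,y 82.88 0.53 yaw err -0.07
231 72.7 edge in tool x,y 83.08 0.53 yaw err -0.07
```

Call:
{"api": "step_arm", "payload": {"steps": [{"dp": [33,28,0],"twist": 0,"jaw": 1},{"dp": [33,28,0],"twist": 0,"jaw": 1},{"dp": [33,28,0],"twist": 0,"jaw": 1},{"dp": [33,28,0],"twist": 0,"jaw": 1},{"dp": [34,28,0],"twist": 0,"jaw": 1},{"dp": [34,28,0],"twist": 0,"jaw": 1},{"dp": [34,30,0],"twist": 0,"jaw": 1},{"dp": [0,0,0],"twist": -8.5,"jaw": 1},{"dp": [0,0,0],"twist": -8.5,"jaw": 1},{"dp": [0,0,0],"twist": -8.5,"jaw": 1},{"dp": [0,0,0],"twist": -8.5,"jaw": 1},{"dp": [0,0,0],"twist": -8.5,"jaw": 1},{"dp": [0,0,0],"twist": -8.5,"jaw": 1},{"dp": [0,0,0],"twist": -8.5,"jaw": 1},{"dp": [0,0,0],"twist": -8.5,"jaw": 1},{"dp": [0,0,0],"twist": -8.5,"jaw": 1},{"dp": [0,0,0],"twist": -0.8,"jaw": 1},{"dp": [0,0,20],"twist": 0,"jaw": 1},{"dp": [0,0,20],"twist": 0,"jaw": 1},{"dp": [0,0,0],"twist": 0,"jaw": 1}]}}

```text
t: 18.2
ee_pos: [567.1, 257.1, 197.0]
eef_rot: [-0.022, 1.0, -0.001, -0.003]
ft_force: [-0.0, 0.5, -0.4]
gripper_width: 0.167
```

```bash
python3 - <<'E'
from h import *
plan(567.4,257.9,180,0.047+np.pi)
E
```

```text
t 18.2 pos [567.1 257.1 197. ] th -3.098 tilt [-0.0059 -0.002  -1.    ] F [-0.    0.52 -0.42] w 0.167
shift(tool) [-0.4  0.8 17. ] min rows 1 twist deg -0.2 min rows 0.0
```

Call:
{"api": "step_arm", "payload": {"steps": [{"dp": [-0.3,0.7,10],"twist": -0.2,"jaw": 1},{"dp": [0,0,10],"twist": 0,"jaw": 1},{"dp": [0,0,2],"twist": 0,"jaw": 1},{"dp": [0,0,0],"twist": 0,"jaw": 1}]}}

```text
t: 18.6
ee_pos: [568.7, 258.3, 178.4]
eef_rot: [-0.025, 1.0, -0.0, -0.0]
ft_force: [-0.6, -0.2, -1.9]
gripper_width: 0.169
```

Call:
{"api": "step_arm", "payload": {"steps": [{"dp": [0,0,1],"twist": 0,"jaw": 1},{"dp": [0,0,1],"twist": 0,"jaw": 1},{"dp": [0,0,1],"twist": 0,"jaw": 1},{"dp": [0,0,0],"twist": 0,"jaw": 1}]}}

```text
t: 19.0
ee_pos: [568.7, 258.3, 175.6]
eef_rot: [-0.025, 1.0, -0.0, 0.0]
ft_force: [-0.6, 0.0, -1.3]
gripper_width: 0.168
```

Call:
{"api": "step_arm", "payload": {"steps": [{"dp": [0,0,1],"twist": 0,"jaw": 1},{"dp": [0,0,1],"twist": 0,"jaw": 1},{"dp": [0,0,0],"twist": 0,"jaw": 1}]}}

```text
t: 19.3
ee_pos: [568.6, 258.2, 173.4]
eef_rot: [-0.025, 1.0, -0.0, -0.0]
ft_force: [0.7, 0.1, -2.4]
gripper_width: 0.169
```

Call:
{"api": "step_arm", "payload": {"steps": [{"dp": [1.2,-0.4,0],"twist": 0.2,"jaw": 1},{"dp": [0,0,1],"twist": 0,"jaw": 1},{"dp": [0,0,1],"twist": 0,"jaw": 1},{"dp": [0,0,0],"twist": 0,"jaw": 1}]}}

```text
t: 19.7
ee_pos: [567.5, 257.8, 171.4]
eef_rot: [-0.024, 1.0, -0.0, -0.0]
ft_force: [1.1, 0.0, -2.1]
gripper_width: 0.17
```

Call:
{"api": "step_arm", "payload": {"steps": [{"dp": [0,0,1],"twist": 0,"jaw": 1},{"dp": [0,0,1],"twist": 0,"jaw": 1},{"dp": [0,0,0],"twist": 0,"jaw": 1}]}}

```text
t: 20.0
ee_pos: [567.5, 257.8, 169.4]
eef_rot: [-0.024, 1.0, -0.0, -0.0]
ft_force: [-0.7, -0.1, -0.6]
gripper_width: 0.167
```

Call:
{"api": "step_arm", "payload": {"steps": [{"dp": [0,0,1],"twist": 0,"jaw": 1},{"dp": [0,0,1],"twist": 0,"jaw": 1},{"dp": [0,0,0],"twist": 0,"jaw": 1}]}}

```text
t: 20.3
ee_pos: [567.5, 257.8, 167.4]
eef_rot: [-0.024, 1.0, -0.0, -0.0]
ft_force: [0.3, -0.2, -2.2]
gripper_width: 0.167
```

The skirt is past the rack's top edge with no contact. Continuing down.

Call:
{"api": "step_arm", "payload": {"steps": [{"dp": [0,0,1],"twist": 0,"jaw": 1},{"dp": [0,0,1],"twist": 0,"jaw": 1},{"dp": [0,0,1],"twist": 0,"jaw": 1},{"dp": [0,0,0],"twist": 0,"jaw": 1}]}}

```text
t: 20.7
ee_pos: [567.4, 257.8, 164.4]
eef_rot: [-0.024, 1.0, -0.0, -0.0]
ft_force: [0.5, 0.8, -2.2]
gripper_width: 0.167
```

Call:
{"api": "step_arm", "payload": {"steps": [{"dp": [0,0,1],"twist": 0,"jaw": 1},{"dp": [0,0,1],"twist": 0,"jaw": 1},{"dp": [0,0,0],"twist": 0,"jaw": 1}]}}

```text
t: 21.0
ee_pos: [567.5, 257.8, 162.5]
eef_rot: [-0.024, 1.0, -0.0, -0.0]
ft_force: [0.4, -0.4, -2.4]
gripper_width: 0.169
```

Call:
{"api": "step_arm", "payload": {"steps": [{"dp": [0,0,1],"twist": 0,"jaw": 1},{"dp": [0,0,0],"twist": 0,"jaw": 1}]}}

```text
t: 21.2
ee_pos: [567.5, 257.8, 161.5]
eef_rot: [-0.024, 1.0, -0.0, -0.0]
ft_force: [-0.2, 0.2, -2.5]
gripper_width: 0.168
```

Call:
{"api": "step_arm", "payload": {"steps": [{"dp": [0,0,1],"twist": 0,"jaw": 1},{"dp": [0,0,0],"twist": 0,"jaw": 1}]}}

```text
t: 21.4
ee_pos: [567.5, 257.8, 160.5]
eef_rot: [-0.024, 1.0, -0.0, -0.0]
ft_force: [-0.3, 0.1, -0.9]
gripper_width: 0.168
```

Call:
{"api": "step_arm", "payload": {"steps": [{"dp": [0,0,1],"twist": 0,"jaw": 1},{"dp": [0,0,0],"twist": 0,"jaw": 1}]}}

```text
t: 21.6
ee_pos: [567.5, 257.8, 159.6]
eef_rot: [-0.024, 1.0, -0.0, 0.0]
ft_force: [1.0, -0.5, -2.5]
gripper_width: 0.166
```

Call:
{"api": "step_arm", "payload": {"steps": [{"dp": [0,0,0.7],"twist": 0,"jaw": 1},{"dp": [0,0,0],"twist": 0,"jaw": 1}]}}

```text
t: 21.8
ee_pos: [567.6, 257.8, 159.5]
eef_rot: [-0.024, 1.0, 0.0, 0.0]
ft_force: [-2.2, 0.2, 4.6]
gripper_width: 0.169
```

Contact at 159.5, against an expected 159.6 for fully down. Releasing and retreating.

Call:
{"api": "step_arm", "payload": {"steps": [{"dp": [0,0,0],"twist": 0,"jaw": 0.5},{"dp": [0,0,0],"twist": 0,"jaw": 0},{"dp": [0,0,0],"twist": 0,"jaw": -0.3},{"dp": [0,0,0],"twist": 0,"jaw": -0.3},{"dp": [0,0,0],"twist": 0,"jaw": -0.3},{"dp": [0,0,-10],"twist": 0,"jaw": -0.3},{"dp": [0,0,-30],"twist": 0,"jaw": -0.3},{"dp": [0,0,-40],"twist": 0,"jaw": -0.3},{"dp": [0,0,-30],"twist": 0,"jaw": -0.3},{"dp": [30,-35,0],"twist": 0,"jaw": -0.3},{"dp": [30,-35,0],"twist": 0,"jaw": -0.3},{"dp": [0,-40,0],"twist": 0,"jaw": -0.3},{"dp": [0,-40,0],"twist": 0,"jaw": -0.3},{"dp": [0,-40,0],"twist": 0,"jaw": -0.3},{"dp": [0,-40,0],"twist": 0,"jaw": -0.3},{"dp": [0,0,0],"twist": 0,"jaw": -0.3}]}}

```text
t: 23.4
ee_pos: [518.7, 21.7, 269.7]
eef_rot: [-0.022, 1.0, -0.0, 0.0]
ft_force: [0.3, -0.2, 0.4]
gripper_width: 0.649
```

```bash
python3 - <<'E'
from fit import *
plan(500,30,270,0)
s=manip.capture("scene"); t=manip.capture("top")
a=cv2.resize(s["frame"][110:240,280:440],None,fx=3,fy=3,interpolation=2); b=cv2.resize(t["frame"][140:270,80:240],None,fx=3,fy=3,interpolation=2)
cv2.imwrite("pics/final.png",np.vstack([a,b])[:,:,::-1][:,:] if 0 else cv2.resize(np.hstack([a,b]),(800,325))[:,:,::-1])
for n,c,u in(("top",t,(195,212)),("scene",s,(350,160))):
    p=[567.4,257.9,.047]; m=blob(hue(c,"blue"),w2px(c,[[567.4,230,154]])[0],9)
    print(n,[np.round(q,3) for q in fit([(c,m)],p,lambda p:box(p,166,72,139,154),[5,5,.05])])
E
```

```text
t 23.4 pos [518.7  21.7 269.7] th -3.098 tilt [ 1.e-03 -8.e-04 -1.e+00] F [ 0.3  -0.2   0.44] w 0.649
shift(tool) [18.3  9.1 -0.3] min rows 1 twist deg -177.5 min rows 20.7
top [array([5.64039e+02, 2.56940e+02, 4.70000e-02]), np.float64(0.183)]
scene [array([5.69195e+02, 2.57673e+02, 2.10000e-02]), np.float64(0.097)]
```

View pics/final.png

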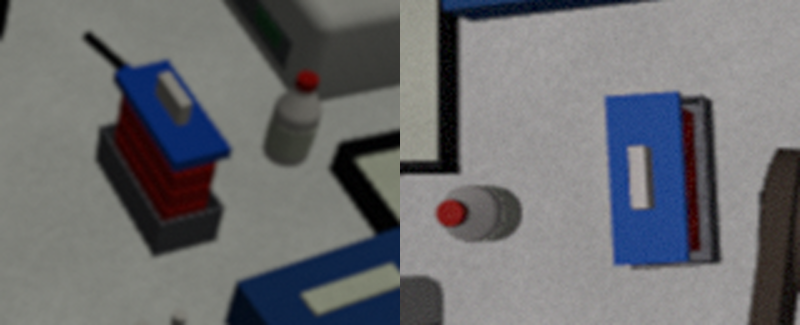

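Both views show the cover level on the pile with the rib up, scene rib at (172,97) and top rib at (640,177). The bottle is standing at (292,125) and the arm is clear. Handing in.

```bash
python3 -c "
from rig import manip
print(manip.close_job(), manip.sense()['t'])"
```

```text
the job is handed in; nothing more can be done
the job is handed in; nothing more can be done
```

The loose red rack is on the red pile and the middle-sized blue cover is over it. I handed the job in at about 23.5 s; no verdict was reported.

- **Rack:** I lowered it in 1 mm steps until it touched at about 4–5 N, which puts the pile top near 121 mm, then let go. The wrist picture showed it squarely placed in the crate with equal margins.
- **Cover:** I lowered it by its rib, right way up, and it touched at TCP z 159.5 mm. Fully down should be 159.6 mm. The force was about 6–7 N.
- **Last checks:** The scene and top pictures show the cover level with its rib up, the bottle standing and the arm clear.
- **Disagreements:** The final silhouette fits of the cover differed by about 5 mm in x (564 mm from the top camera, 569 mm from the scene camera). They bracket the commanded 567.5 mm, and I put this down to calibration and to edges hidden from view. The wrist camera also read sizes about 2% small.

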